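Rinse the resist blocks and lift one with the tongs

TASK

Tip the metal tray over the white basin so that both dye-wet wooden resist blocks slide into the basin, then set the empty tray back down level on the table. Take the tongs out of their holder, close them on either block and lift it out of the basin, and finish while holding it still over the basin, well clear above the rim, with the other block left in the basin. Touch the blocks only with the tongs and the tray, never with the gripper, and leave everything else on the table where it stands.

Things in the scene. Friction and masses are not known exactly. Their poses are not given: they have to be found in the camera images.
- basin: white open rectangular rinse basin, fixed to the table: outside 202 (its x) x 262 (its y) x 60 mm high, walls and floor 6 mm thick, so the inside is 190 x 250 mm. Origin: centre of its underside, z up. A rolled rim, 4 mm proud of the walls all round, tops out at about 62 mm.
- tray: loose sheet-metal drip tray, 180 g, 112 mm (its x) by 173 mm (its y, from -87 to +86). Origin: underside, z up. Floor 3 mm thick; 19 mm high walls at both sides and the back; the +y end is an open lip without a wall and starts roughly toward the basin. An upright wooden grip stands at the -y end. Smooth floor: the blocks start to slide at 15 to 23 degrees of tilt, lip down.
- tray_grip (a point): middle of the tray's upright wooden grip, 42 mm above the tray's underside and 80 mm behind its origin: pinch the grip here from above, fingers along the tray's y. The grip is 70 mm wide (x), 14 mm thick (y) and rises to 59 mm above the underside, 40 mm above the walls. Axes as the tray's
- tray_lip (a point): middle of the tray's open lip, on the floor's upper face; axes as the tray's
- block_1: loose hexagonal wooden resist block, wet with dye, 34 mm across the flats (39 mm across the corners), 22 mm thick, about 25 g. It starts lying flat on the tray, in the half toward the lip. Origin: centre of the face that is the underside at the start; z along the thickness; its own x points at a corner, so its flats face 30, 90 and 150 degrees from x
- block_1_mid (a point): middle of block_1 (11 mm from either hexagonal face); axes as the block's. In the basin the block may come to lie on either face or stand on a flat, 34 mm tall and 22 mm thick
- block_2: a second block just like block_1, lying beside it on the tray
- block_2_mid (a point): middle of block_2, likewise
- holder: white glazed holder, fixed to the table: 50 mm (its x) x 104 mm (its y) x 66 mm high over a 58 x 112 mm foot; an open well, inside 38 x 92 mm, whose floor is 6 mm above the table. The tongs stand in it. Origin: centre of its underside, z up
- tongs: steel spring tongs, 170 mm tall, 130 g, standing upright in the holder, jaws down, hinge at the top. Two legs close along the tongs' y; this body is the +y leg with the hinge pin and tilts a little with that leg when squeezed. Origin at rest: midway between the jaws, level with their bottoms, z up to the hinge. They are worked by squeezing the two black ribbed sleeves below the hinge
- tongs_pivot (a point): hinge axis at the top of the tongs; metal reaches 5 mm above it, jaw bottoms are 165 mm below it. The sleeves, 22 mm wide (x), span 16 to 72 mm below it: grip them from above, a finger outside each, about 40 mm below this point. There they measure 48 mm over their outsides at rest, 40 mm with a block held by its flats. Axes as tongs
- tongs_leg (a joint): hinge angle of the tongs: 0 open at rest, about 0.21 rad on a block's flats, 0.44 rad shut. A spring opens them: gripped 40 mm below the hinge they begin to close at about 4 N and reach a block at about 6.5 N; each further 4 N adds about 1 N at the jaws (20 N holds a block well). Closed 1 to 3 mm at the sleeves they can be carried with the jaws still wide open
- jaw_1 (a point): middle of the rubber-faced inner side of the +y jaw, about 17 mm above its bottom. The jaws are 28 mm wide (x) and 38 mm tall; at rest 66 mm apart inside and 81 mm over their outsides
- jaw_2 (a point): the same point of the -y jaw
- jar: bystander beyond the basin: dark blue lidded jar, 56 mm across, 63 mm tall; origin at the centre of its underside
- cup: bystander beyond the basin: small clear plastic cup, 71 mm across the rim, 42 mm tall; origin at the centre of its underside
- stamp: bystander beyond the tray: wooden print stamp block, 55 x 65 x 27 mm; origin at the centre of its underside
Mind the look-alikes: they are no part of the job. What is meant by the tongs is not red, and is the larger of those in its own colour.

How it is judged:
By the outcome, as a careful person would: the job done as asked, in the order asked, and still so for the second after the job is handed in, while the arm keeps its last pose, push and grip.
It also fails if it takes over 58 s, if anything falls off the work surface, if the arm or the gripper's body presses on something with over 40 N, if the wrist force passes 120 N, or if a joint passes its speed limit or range.

ROBOT

A 6-joint arm with a two-finger parallel gripper is mounted at the origin on a cart in front of the work surface, level with it; the furniture and walls round the work are solid. World frame = base frame: x ahead of the robot, y to its left, z up, the work surface at z = 0. Lengths are in mm, angles in rad, forces in N, time in s.
With the tool pointing down it reaches from about 400 to 925 mm from the base axis. Payload 12.5 kg.
Tool frame: the origin (TCP) lies between the finger pads; the fingertips stand 19 mm ahead of it and the grasp point (between the pads) is the TCP (env.nose_length is the distance from the TCP to the fingertips, in mm); z points along the fingers, y is the line along which they close (so a half turn about z gives the same grasp; the last joint's range is limited). The gripper opens to 95 mm and grips with 3 to 60 N. Pads are 20 mm wide; open, the fingers measure 119 mm over their backs; the gripper's body (75 mm by 180 mm) begins 59 mm behind the grasp point.
Start: joints at [-1.398, 0.491, 1.559, -0, 1.092, -0.106], TCP at [172.024, -600.876, 233.661] pointing down, gripper open.
Joint ranges: [-3.1, 3.1], [-0.84, 2.19], [0.05, 2.79], [-1.13, 4.28], [0.06, 2.93], [-2.69, 2.69]. Speed limits (rad/s): [2.22, 2.22, 2.79, 3.14, 3.14, 3.14].

INTERFACE

Orientations are given as [roll, pitch, yaw] about the fixed x, y, z axes, in that order (R = Rz(yaw) Ry(pitch) Rx(roll)).
In Python, from cell import env gives the robot as it stands. The module is installed in compiled form; this text tells all that it offers.
- The arm moves only by the tool drive_tool, never from a script. Its argument "rows" is a list that holds one entry, the list of rows, each a list of 7 numbers: the shift along the tool's x, y, z scaled (see below), then the turn, a rotation vector about the tool's x, y, z scaled (see below), then the opening, from 0 (shut) to 1 (fully open). In form: [[[tx, ty, tz, ax, ay, az, jaw], ...]]. A call has 1 to 5 rows; each row shifts and turns the commanded pose from where the row before left it, along the tool's axes as they then stand; what a row does not reach is not made up. The controller multiplies each number of a shift by 250 mm and each number of a turn by 180 degrees. A row lasts 1/8 s, in which the tool goes at most 62.5 mm and 10.7 degrees, less where a joint would pass 70% of its speed; a pose out of reach is approached as far as the arm can. A call with a number of a shift or a turn outside -1 to 1 is refused whole. A call with a gripper value outside its range is refused whole. The fingers move at their own pace and stop on an object; the grip force is fixed at half the most. Time passes only in rows, so rows that do not move let the fingers close. It gives the time, the measured TCP pose, the force, the opening and the grip force at its end, in the units of the state.
- env.state(): the state, without advancing time (a new reading comes with each control period).
- env.read_camera(name): name is "side" or "top" or "wrist"; returns a dict with "color" (384x512x3 uint8, blue, green, red), "camera_matrix" (3x3 intrinsics, pixels), "pose" (4x4, takes a point from camera to world coordinates). Camera axes: x right, y up, looking along -z (the intrinsics and any distortion apply to the point x, -y, -z); pixel columns grow to the right and rows downward; lengths in mm; the calibration is good to about 2 mm. The wrist camera is an equidistant fisheye: a pixel r from the principal point sees the ray r / f radians off the axis. A picture is of the moment at which its call begins. There is no depth.
- env.job_done(): hands the job in; it is judged then, once.
Trained networks look in a picture, given as the dict that the camera call returned (one of the last four; its "shot" number tells which), for a name from the list of things; names that differ only in an ending like _2 or _b are one class to them, and where a whole thing is asked for, a point or a joint stands for the part that bears it (a point fixed in the world has none). Each returns a list of dicts, best first, with "score" (0 to 1); they miss things now and then, are a little off and sometimes report something else, mostly with a low value. They report only what shows in the picture. A call takes as long as a camera call. They do not tell look-alikes from the thing itself.
- env.search_frame(name, picture): "at" ([x, y, z] in mm, in the coordinates of the camera as it stood for that picture, good to about 4 mm: the middle of the surface that is visible of it).
- env.place_of(name, picture): "at" ([x, y, z] in mm, in the coordinates of the camera as it stood for that picture, good to about 4 mm: a listed point, or the origin of a listed thing).
The state is a dict: "t": time; "joints": joint angles; "qvel": joint speeds; "tau": joint torques, N m; "eef_pos": TCP position; "tcp_rot": TCP orientation; "ft_force": force on the tool from outside, world axes, zero at the start; "moment": the same for the moment, N m; "opening": opening from 0.0 (shut) to 1.0 (fully open); "grip_force": force on a finger pad.
Only numpy, scipy, OpenCV 4.12 (cv2) and the standard library are available. Lean on these libraries where they do the work, as an engineer would, in place of code of your own. Each camera call takes 0.05 s, during which the arm holds its last target. There are 200 camera calls.

## Working session

There is one attempt and no reset: what is moved stays moved. The work goes in short steps, Python scripts to look and compute and a tool call to move; the robot and the scene stay as the last step left them, time stands still between calls to the robot, and variables do not carry over. Pictures are saved under pics/ and viewed, at most 10 in all, crops included, and the job is handed in when it is done.

Besides the shell and the picture viewer there is one more tool, called as name(argument=value, ...) on one line, values as JSON. drive_tool: Moves the arm, as the interface text tells. Its arguments: {"type":"object","properties":{"rows":{"type":"array","items":{"type":"array","items":{"type":"array","items":{"type":"number","minimum":-1,"maximum":1}}}}},"required":["rows"]}

```bash
mkdir -p pics
cat > h.py <<'E'
from cell import env
import numpy as np, cv2
from scipy.spatial.transform import Rotation as R
def W(p,a): 
    T=np.array(p["pose"]); return T[:3,:3]@np.array(a)+T[:3,3]
def find(names,p,n=3,f=None):
    for nm in names:
        for d in (f or env.place_of)(nm,p)[:n]:
            print(nm,round(d["score"],2),W(p,d["at"]).round(0), 'px',pix(p,W(p,d["at"])).round(0))
def pix(p,w):
    T=np.array(p["pose"]);c=T[:3,:3].T@(np.array(w)-T[:3,3]);K=np.array(p["camera_matrix"])
    q=K@np.array([c[0],-c[1],-c[2]]);return q[:2]/q[2]
def ray(p,u,v,z):
    T=np.array(p["pose"]);K=np.array(p["camera_matrix"]);d=np.linalg.solve(K,[u,v,1.]);d=T[:3,:3]@np.array([d[0],-d[1],-d[2]])
    o=T[:3,3];return o+d*(z-o[2])/d[2]
E
python3 - <<'E'
from h import *
a=env.read_camera("top");b=env.read_camera("side")
cv2.imwrite("pics/1.png",np.hstack([cv2.resize(a["color"],(400,300)),cv2.resize(b["color"],(400,300))]))
cv2.imwrite("pics/top.png",a["color"]);cv2.imwrite("pics/side.png",b["color"])
for p in(a,b):
    print(np.array(p["pose"]).round(2).tolist())
    find(["basin","tray","tray_grip","tray_lip","block_1_mid","holder","tongs","tongs_pivot","jaw_1","jar","cup","stamp"],p)
print(env.state())
E
```

```text
[[-0.0, 0.98, -0.19, 320.01], [-1.0, -0.0, 0.01, 51.63], [0.01, 0.19, 0.98, 1591.93], [0.0, 0.0, 0.0, 1.0]]
basin 0.96 [551.  54.   0.] px [246. 224.]
tray 0.61 [ 482. -281.    2.] px [350. 245.]
tray_grip 0.84 [ 465. -357.   42.] px [376. 249.]
tray_lip 0.61 [ 508. -196.    1.] px [323. 237.]
tray_lip 0.33 [529. 301. 177.] px [161. 223.]
block_1_mid 0.4 [ 463. -255.   15.] px [342. 250.]
holder 0.9 [526. 302.   2.] px [170. 232.]
tongs 0.57 [425. 299.   4.] px [170. 263.]
tongs 0.57 [ 519. -266.    3.] px [344. 233.]
tongs 0.56 [526. 304.   9.] px [169. 232.]
tongs_pivot 0.78 [527. 301. 173.] px [161. 224.]
tongs_pivot 0.66 [456. 453. 164.] px [109. 249.]
tongs_pivot 0.57 [423. 298. 117.] px [164. 261.]
jaw_1 0.71 [519. 336.  24.] px [158. 233.]
jaw_1 0.55 [406. 278.  14.] px [176. 269.]
jaw_1 0.51 [481. 473.  16.] px [116. 246.]
cup 0.81 [776.  20.   2.] px [256. 158.]
cup 0.54 [513. 334.  23.] px [159. 235.]
stamp 0.67 [ 690. -293.    0.] px [350. 182.]
[[-0.86, 0.28, -0.43, -50.43], [-0.51, -0.43, 0.74, 1184.87], [0.02, 0.86, 0.51, 921.1], [0.0, 0.0, 0.0, 1.0]]
basin 0.67 [553.  
[... 703 characters left out ...]
79. 179.]
{'t': 1.3, 'joints': array([-1.39763237e+00,  4.90883778e-01,  1.55889042e+00,  2.38283418e-06,
        1.09170875e+00, -1.05571737e-01]), 'qvel': array([ 3.76225467e-04,  6.81984750e-04,  1.65855147e-03, -1.17460291e-03,
       -6.32967940e-05, -9.75174472e-04]), 'tau': array([ 1.35256458e-03, -6.12460685e+01, -2.58432108e+01,  6.92858174e-02,
        4.45019163e-02, -2.37729068e-05]), 'eef_pos': array([ 172.00510695, -600.88363005,  233.67432778]), 'tcp_rot': array([3.14148334e+00, 9.45690997e-06, 2.78734598e-01]), 'ft_force': array([-0.35191927, -0.35234487,  0.12137019]), 'moment': array([-0.04664613,  0.04021275, -0.03743979]), 'grip_force': 0.0, 'opening': 0.9988703209336124}
```

View pictures.

Run:
```python
import cv2,numpy as np
a=cv2.imread("pics/top.png")[120:310,80:420];b=cv2.imread("pics/side.png")[140:350,180:400]
cv2.imwrite("pics/2.png",np.vstack([cv2.resize(a,(536,300),interpolation=3),cv2.resize(b,(536,300),interpolation=3)]))
```

```text
(no output)
```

View pics/2.png

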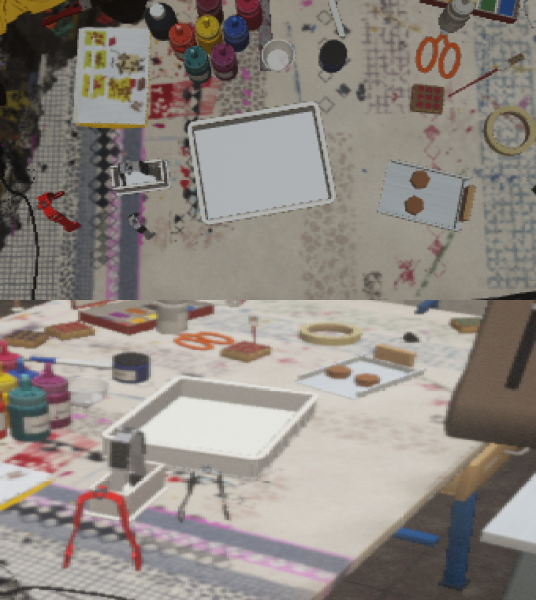

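```bash
cat >> h.py <<'E'
def plan(pos,rpy,n,cur=None):
    s=env.state();p0,r0=(s["eef_pos"],R.from_euler('xyz',s["tcp_rot"])) if cur is None else (np.array(cur[0]),R.from_euler('xyz',cur[1]))
    r1=R.from_euler('xyz',rpy);d=(r0.inv()*r1).as_rotvec()
    rt=r0
    p=np.array(p0,float);step=(np.array(pos)-p)/n
    print('dist',np.linalg.norm(step*n).round(1),'rot deg',np.degrees(d).round(1))
    for i in range(n):
        print((np.r_[rt.inv().apply(step)/250,d/n/np.pi]).round(4).tolist()); rt=rt*R.from_rotvec(d/n)
E
python3 - <<'E'
from h import *
a=env.read_camera("top");im=a["color"].astype(int)
m=((im.min(2)>140)&(im.max(2)-im.min(2)<30)).astype(np.uint8)
u,v=pix(a,[552,54,6]);n,l,st,_=cv2.connectedComponentsWithStats(m)
k=l[int(v),int(u)];pts=np.argwhere(l==k)[:,::-1].astype(np.float32);print(st[k])
r=cv2.minAreaRect(pts)
for c in cv2.boxPoints(r): print(c.round(0),ray(a,*c,60).round(0),ray(a,*c,6).round(0))
plan([465.5,-357,130],[np.pi,0,-0.246],9)
E
```

```text
[ 199  184   94   78 5084]
[197. 197.] [629. 210.  60.] [640. 215.   6.]
[282. 183.] [675. -62.  60.] [688. -66.   6.]
[293. 248.] [468. -93.  60.] [473. -98.   6.]
[208. 262.] [424. 172.  60.] [427. 176.   6.]
dist 395.4 rot deg [ 0.   0.  30.1]
[0.1552, -0.0683, 0.0461, 0.0, 0.0, 0.0186]
[0.151, -0.0772, 0.0461, 0.0, 0.0, 0.0186]
[0.1462, -0.0859, 0.0461, 0.0, 0.0, 0.0186]
[0.141, -0.0943, 0.0461, 0.0, 0.0, 0.0186]
[0.1352, -0.1023, 0.0461, 0.0, 0.0, 0.0186]
[0.129, -0.11, 0.0461, 0.0, 0.0, 0.0186]
[0.1224, -0.1174, 0.0461, 0.0, 0.0, 0.0186]
[0.1154, -0.1243, 0.0461, 0.0, 0.0, 0.0186]
[0.1079, -0.1308, 0.0461, 0.0, 0.0, 0.0186]
```

drive_tool(rows=[[[0.155,-0.068,0.046,0,0,0.0186,1],[0.151,-0.077,0.046,0,0,0.0186,1],[0.146,-0.086,0.046,0,0,0.0186,1],[0.141,-0.094,0.046,0,0,0.0186,1],[0.135,-0.102,0.046,0,0,0.0186,1]]])

```text
t: 1.98
eef_pos: [336.0, -464.8, 175.9]
tcp_rot: [3.141, -0.0, -0.015]
ft_force: [-0.4, -0.6, 0.1]
opening: 1.0
grip_force: 0.0
```

drive_tool(rows=[[[0.129,-0.11,0.046,0,0,0.0186,1],[0.122,-0.117,0.046,0,0,0.0186,1],[0.115,-0.124,0.046,0,0,0.0186,1],[0.108,-0.131,0.046,0,0,0.0186,1],[0,0,0,0,0,0,1]]])

```text
t: 2.6
eef_pos: [466.7, -355.7, 129.4]
tcp_rot: [-3.141, 0.001, -0.244]
ft_force: [-0.4, -0.5, -1.1]
opening: 1.001
grip_force: 0.0
```

Run:
```python
from h import *
p=env.read_camera("wrist");cv2.imwrite("pics/3.png",p["color"])
find(["tray_grip","tray_lip","block_1_mid"],p,3)
plan([465.5,-357,43],[np.pi,0,-0.246],2)
```

```text
tray_grip 0.93 [ 467. -358.   43.] px [260. 199.]
tray_lip 0.83 [ 503. -195.    1.] px [ 88. 192.]
dist 87.5 rot deg [ 0.  -0.  -0.1]
[0.0006, -0.0029, 0.175, 0.0001, -0.0001, -0.0002]
[0.0007, -0.0029, 0.175, 0.0001, -0.0001, -0.0002]
```

View pics/3.png

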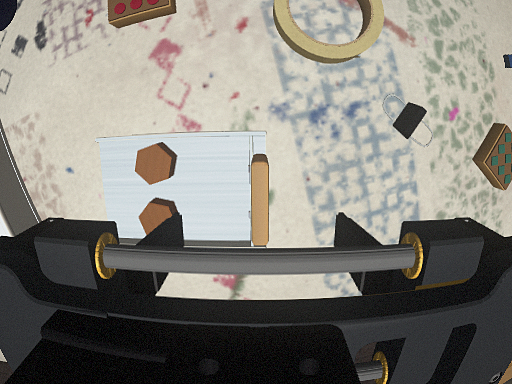

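drive_tool(rows=[[[0,-0.002,0.11,0,0,0,0.5],[0,-0.002,0.11,0,0,0,0.5],[0,-0.001,0.128,0,0,0,0.5],[0,0,0,0,0,0,0],[0,0,0,0,0,0,0]]])

```text
t: 3.42
eef_pos: [465.6, -357.2, 44.3]
tcp_rot: [3.141, -0.001, -0.248]
ft_force: [0.6, -0.2, 0.4]
opening: 0.532
grip_force: 0.0
```

drive_tool(rows=[[[0,0,0,0,0,0,0],[0,0,0,0,0,0,0],[0,0,-0.03,0,0,0,0],[0,0,-0.05,0,0,0,0],[0,0,-0.1,0,0,0,0]]])

```text
t: 4.05
eef_pos: [465.3, -356.0, 88.6]
tcp_rot: [-3.141, 0.001, -0.247]
ft_force: [0.1, -0.7, -1.3]
opening: 0.145
grip_force: 30.0
```

```bash
cat >> h.py <<'E'
BC=np.array([551,55,0.]);BY=0.167
def tray(by,lz,th,bx=0,psi=BY):
    lip=BC+R.from_euler('z',BY).apply([bx,by,0])+[0,0,lz];th=np.radians(th)
    r=R.from_euler('xyz',[-th,0,psi])
    return lip+r.apply([0,-166,40.5]),[np.pi-th,0,psi]
E
python3 - <<'E'
from h import *
w=[tray(-45,80,0),tray(-45,60,13),tray(-45,38,36)]
plan(*w[0],6);plan(*w[1],2,cur=w[0]);plan(*w[2],9,cur=w[1]); print(w)
E
```

```text
dist 238.3 rot deg [ -0.    0.1 -23.7]
[0.045, -0.1509, -0.0212, -0.0, 0.0001, -0.022]
[0.0553, -0.1474, -0.0212, -0.0, 0.0001, -0.022]
[0.0653, -0.1433, -0.0212, -0.0, 0.0001, -0.022]
[0.075, -0.1384, -0.0213, -0.0, 0.0001, -0.022]
[0.0844, -0.1329, -0.0213, -0.0, 0.0001, -0.022]
[0.0934, -0.1268, -0.0213, -0.0, 0.0001, -0.022]
dist 21.1 rot deg [-13.   0.   0.]
[0.0, -0.0267, -0.0326, -0.0361, 0.0, 0.0]
[0.0, -0.0229, -0.0354, -0.0361, 0.0, 0.0]
dist 52.6 rot deg [-23.   0.  -0.]
[0.0, -0.0151, -0.0179, -0.0142, 0.0, -0.0]
[0.0, -0.0143, -0.0185, -0.0142, 0.0, -0.0]
[0.0, -0.0134, -0.0191, -0.0142, 0.0, -0.0]
[0.0, -0.0126, -0.0197, -0.0142, 0.0, -0.0]
[0.0, -0.0117, -0.0203, -0.0142, 0.0, -0.0]
[0.0, -0.0108, -0.0208, -0.0142, 0.0, -0.0]
[0.0, -0.0098, -0.0212, -0.0142, 0.0, -0.0]
[0.0, -0.0089, -0.0216, -0.0142, 0.0, -0.0]
[0.0, -0.0079, -0.022, -0.0142, 0.0, -0.0]
[(array([ 586.07344079, -153.06454227,  120.5       ]), [np.float64(3.141592653589793), 0, 0.167]), (array([ 583.85183138, -139.88539204,  136.80386264]), [np.float64(2.91469985083053), 0, 0.167]), (array([576.84655243, -98.32830139, 168.33754015]), [np.float64(2.5132741228718345), 0, 0.167])]
```

drive_tool(rows=[[[0.015,-0.055,-0.03,0,0,-0.008,0],[0.034,-0.108,-0.04,0,0,-0.016,0],[0.056,-0.148,-0.04,0,0,-0.0225,0],[0.066,-0.143,-0.015,0,0,-0.0225,0],[0.077,-0.138,0,0,0,-0.0225,0]]])

```text
t: 4.68
eef_pos: [548.0, -215.7, 119.6]
tcp_rot: [3.141, -0.0, 0.044]
ft_force: [0.5, -0.6, -2.5]
opening: 0.144
grip_force: 30.0
```

drive_tool(rows=[[[0.076,-0.118,0,0,0,-0.02,0],[0.055,-0.076,0,0,0,-0.013,0],[0.035,-0.045,0,0,0,-0.008,0],[0,0,0,0,0,0,0]]])

```text
t: 5.18
eef_pos: [583.9, -153.7, 119.2]
tcp_rot: [-3.141, 0.0, 0.171]
ft_force: [-0.3, -0.3, -1.6]
opening: 0.147
grip_force: 30.0
```

Run:
```python
from h import *
p=env.read_camera("top");cv2.imwrite("pics/4.png",cv2.resize(p["color"][150:290,180:360],(720,560),interpolation=3))
find(["tray_lip","block_1_mid"],p,3);print(tray(-45,80,0)); 
plan(*tray(-45,60,13),2)
```

```text
tray_lip 0.62 [558.  12.  61.] px [259. 219.]
block_1_mid 0.66 [544. -62.  73.] px [283. 223.]
block_1_mid 0.2 [515. 336.  28.] px [158. 234.]
(array([ 586.07344079, -153.06454227,  120.5       ]), [np.float64(3.141592653589793), 0, 0.167])
dist 23.3 rot deg [-13.    0.    0.1]
[0.0059, -0.0301, -0.035, -0.0361, 0.0, 0.0002]
[0.0059, -0.0259, -0.0382, -0.0361, 0.0, 0.0002]
```

View pics/4.png

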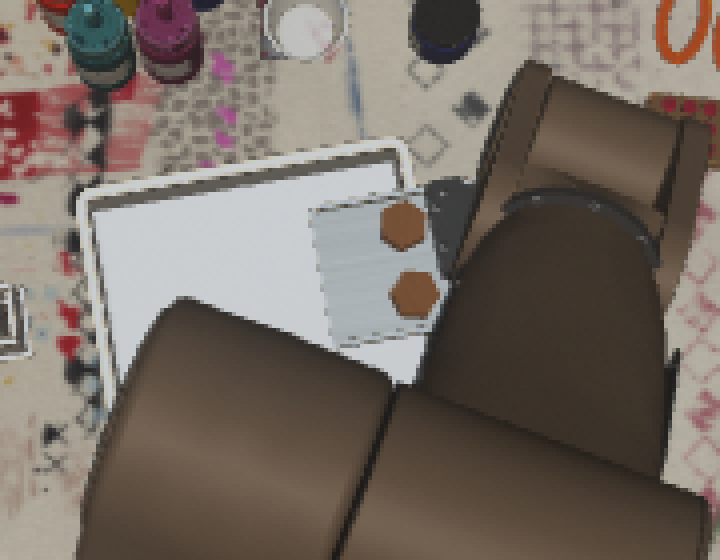

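drive_tool(rows=[[[0.005,-0.029,-0.035,-0.036,0,0,0],[0.005,-0.026,-0.038,-0.036,0,0,0],[0,-0.015,-0.018,-0.014,0,0,0],[0,-0.0143,-0.0185,-0.014,0,0,0],[0,-0.0134,-0.019,-0.014,0,0,0]]])

```text
t: 5.95
eef_pos: [581.0, -126.5, 147.5]
tcp_rot: [2.782, 0.0, 0.168]
ft_force: [-0.8, -0.3, -2.0]
opening: 0.144
grip_force: 30.0
```

drive_tool(rows=[[[0,-0.0126,-0.0197,-0.014,0,0,0],[0,-0.0117,-0.0203,-0.014,0,0,0],[0,-0.0108,-0.0208,-0.014,0,0,0],[0,-0.0098,-0.0212,-0.014,0,0,0],[0,-0.009,-0.0216,-0.014,0,0,0]]])

```text
t: 6.58
eef_pos: [577.2, -103.6, 165.1]
tcp_rot: [2.562, -0.0, 0.168]
ft_force: [-0.6, -0.3, -2.6]
opening: 0.144
grip_force: 30.0
```

Run:
```python
from h import *
p=env.read_camera("side");p2=env.read_camera("top")
cv2.imwrite("pics/5.png",np.hstack([cv2.resize(p["color"][160:280,190:340],(400,320),interpolation=3),cv2.resize(p2["color"][160:280,180:330],(400,320),interpolation=3)]))
find(["tray_lip","block_1_mid"],p,3);find(["tray_lip","block_1_mid"],p2,3)
print(tray(-45,38,36),env.state()["eef_pos"])
```

```text
tray_lip 0.67 [558.   4.  25.] px [273. 219.]
block_1_mid 0.43 [533.  28.  23.] px [276. 226.]
tray_lip 0.49 [523. 306.  11.] px [168. 232.]
tray_lip 0.32 [ 689. -292.   -2.] px [350. 183.]
(array([576.84655243, -98.32830139, 168.33754015]), [np.float64(2.5132741228718345), 0, 0.167]) [ 577.4739997  -103.43486794  164.92831355]
```

View pics/5.png

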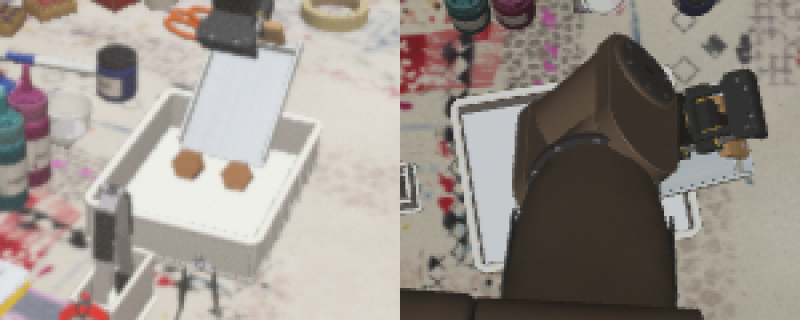

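drive_tool(rows=[[[0,0,0,0,0,0,0],[0,0.02,0,0,0,0,0],[0,0.06,0,0,0,0,0],[0,0.12,0,0,0,0,0],[0,0.18,0,0,0,0,0]]])

```text
t: 7.5
eef_pos: [591.0, -182.3, 217.6]
tcp_rot: [2.564, 0.001, 0.17]
ft_force: [1.0, 0.7, -1.9]
opening: 0.149
grip_force: 30.0
```

drive_tool(rows=[[[0,0.16,0,0,0,0,0],[0,0.08,0,0.03,0,0,0],[0,0.0,0,0.04,0,0,0],[0,0,0,0.04,0,0,0],[0,0,0,0.04,0,0,0]]])

```text
t: 8.12
eef_pos: [599.4, -231.6, 250.8]
tcp_rot: [3.038, -0.002, 0.17]
ft_force: [-0.2, -0.4, -2.2]
opening: 0.143
grip_force: 30.0
```

Run:
```python
from h import *
p=env.read_camera("side");cv2.imwrite("pics/s6.png",p["color"])
find(["tray_lip","block_1_mid"],p,3)
plan([465.5,-357,90],[np.pi,0,-0.246],6)
```

```text
tray_lip 0.78 [570. -77. 177.] px [284. 168.]
block_1_mid 0.68 [530.  36.  19.] px [276. 228.]
dist 242.7 rot deg [ 6.2 -1.3 23.6]
[-0.1016, 0.0549, 0.1133, 0.0057, -0.0012, 0.0219]
[-0.0971, 0.0637, 0.1126, 0.0057, -0.0012, 0.0219]
[-0.092, 0.0723, 0.1117, 0.0057, -0.0012, 0.0219]
[-0.0863, 0.0804, 0.1107, 0.0057, -0.0012, 0.0219]
[-0.0801, 0.0881, 0.1095, 0.0057, -0.0012, 0.0219]
[-0.0734, 0.0953, 0.1081, 0.0057, -0.0012, 0.0219]
```

drive_tool(rows=[[[-0.1,0.055,0.1,0.0057,-0.001,0.022,0],[-0.097,0.064,0.113,0.0057,-0.001,0.022,0],[-0.092,0.072,0.112,0.0057,-0.001,0.022,0],[-0.086,0.08,0.111,0.0057,-0.001,0.022,0],[-0.08,0.088,0.11,0.0057,-0.001,0.022,0]]])

```text
t: 8.9
eef_pos: [488.0, -334.0, 118.4]
tcp_rot: [3.124, -0.006, -0.177]
ft_force: [0.5, -0.7, -2.3]
opening: 0.147
grip_force: 30.0
```

drive_tool(rows=[[[-0.075,0.095,0.11,0.0057,-0.001,0.022,0],[0,0,0,0,0,0,0]]])

```text
t: 9.15
eef_pos: [464.4, -354.7, 90.1]
tcp_rot: [-3.14, 0.0, -0.247]
ft_force: [0.1, 0.8, -2.1]
opening: 0.143
grip_force: 30.0
```

Run:
```python
from h import *
s=env.state();print(s["eef_pos"],s["tcp_rot"],s["ft_force"])
plan([465.5,-357,44],[np.pi,0,-0.246],3)
```

```text
[ 464.39966795 -354.68280314   90.14903066] [-3.13954872e+00  1.48464597e-04 -2.47289401e-01] [ 0.14897997  0.8188145  -2.09617088]
dist 46.2 rot deg [-0.1  0.  -0.1]
[0.0022, 0.0028, 0.0615, -0.0002, 0.0, -0.0001]
[0.0022, 0.0027, 0.0615, -0.0002, 0.0, -0.0001]
[0.0022, 0.0027, 0.0615, -0.0002, 0.0, -0.0001]
```

drive_tool(rows=[[[0.002,0.003,0.08,0,0,0,0],[0.002,0.003,0.06,0,0,0,0],[0,0,0.028,0,0,0,0],[0,0,0.01,0,0,0,0],[0,0,0,0,0,0,0]]])

```text
t: 9.78
eef_pos: [469.4, -355.8, 51.1]
tcp_rot: [3.141, -0.009, -0.244]
ft_force: [0.1, 8.3, 34.0]
opening: 0.15
grip_force: 30.0
```

drive_tool(rows=[[[0,0,-0.03,0,0,0,0],[0,0,0,0,0,0,0]]])

```text
t: 10.02
eef_pos: [467.5, -355.7, 55.3]
tcp_rot: [-3.14, -0.004, -0.244]
ft_force: [-0.0, 0.9, -2.4]
opening: 0.148
grip_force: 30.0
```

Run:
```python
from h import *
p=env.read_camera("side");q=env.read_camera("wrist")
find(["tray_lip","tray_grip","tray"],p,1);find(["tray_lip","tray_grip"],q,1)
cv2.imwrite("pics/6.png",np.hstack([cv2.resize(p["color"][110:240,260:400],(400,372),interpolation=3),cv2.resize(q["color"],(400,372),interpolation=3)]))
s=env.state();print(s["eef_pos"],s["tcp_rot"],s["ft_force"])
```

```text
tray_lip 0.92 [ 499. -195.    4.] px [314. 203.]
tray_grip 0.95 [ 465. -354.   46.] px [342. 177.]
tray 0.67 [ 488. -282.    7.] px [327. 192.]
tray_lip 0.62 [ 504. -193.    6.] px [ 23. 219.]
tray_grip 0.67 [ 466. -356.   44.] px [260. 237.]
[ 466.86419824 -355.83496466   54.33506462] [-3.13866671e+00 -2.25442735e-03 -2.45729127e-01] [-0.0880266  -0.06511507 -1.74344086]
```

View pics/6.png

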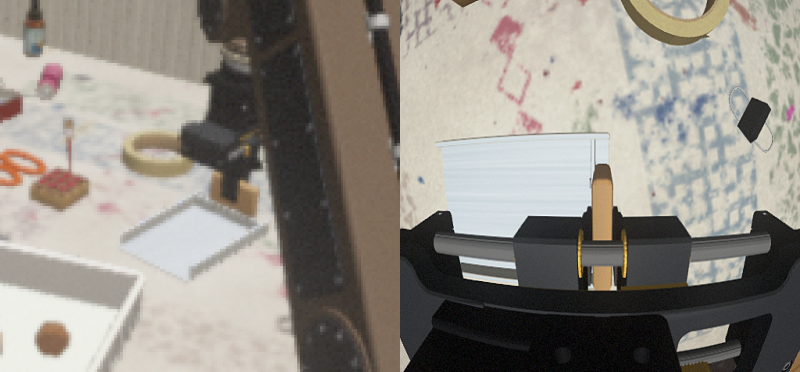

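drive_tool(rows=[[[0,0,0.006,0,0,0,0],[0,0,0,0,0,0,0]]])

```text
t: 10.62
eef_pos: [466.9, -355.9, 53.0]
tcp_rot: [-3.139, -0.002, -0.246]
ft_force: [-0.4, -0.3, -2.4]
opening: 0.144
grip_force: 30.0
```

drive_tool(rows=[[[0,0,0.005,0,0,0,0],[0,0,0,0,0,0,0]]])

```text
t: 10.88
eef_pos: [466.9, -355.9, 51.9]
tcp_rot: [-3.139, -0.003, -0.246]
ft_force: [-0.1, -0.5, -2.6]
opening: 0.15
grip_force: 30.0
```

drive_tool(rows=[[[0,0,0.004,0,0,0,0],[0,0,0,0,0,0,0]]])

```text
t: 11.12
eef_pos: [467.0, -356.0, 51.3]
tcp_rot: [-3.139, -0.003, -0.246]
ft_force: [-2.4, 0.6, 2.7]
opening: 0.144
grip_force: 30.0
```

drive_tool(rows=[[[0,0,0,0,0,0,0.5],[0,0,0,0,0,0,0.5],[0,0,0,0,0,0,0.5],[0,0,-0.12,0,0,0,0.5],[0,0,-0.2,0,0,0,0.8]]])

```text
t: 11.75
eef_pos: [466.2, -355.6, 130.5]
tcp_rot: [-3.137, 0.0, -0.246]
ft_force: [1.1, -0.2, -0.1]
opening: 0.557
grip_force: 0.0
```

drive_tool(rows=[[[0,0,-0.2,0,0,0,0.8],[0,0,-0.2,0,0,0,0.8]]])

```text
t: 12.0
eef_pos: [466.2, -356.1, 232.6]
tcp_rot: [-3.139, -0.003, -0.246]
ft_force: [-0.5, -0.4, -0.3]
opening: 0.753
grip_force: 0.0
```

Run:
```python
from h import *
p=env.read_camera("side");t=env.read_camera("top")
find(["tray_lip","tray_grip","tray","block_1_mid"],p,2);find(["tray_lip","tray_grip","block_1_mid","tongs_pivot","jaw_1","jaw_2"],t,3)
cv2.imwrite("pics/7.png",np.vstack([cv2.resize(p["color"][150:300,200:380],(480,300),interpolation=3),cv2.resize(t["color"][170:290,150:390],(600,300),interpolation=3)[:,:480]]))
# holder / tongs yaw
im=t["color"].astype(int);m=((im.min(2)>170)&(im.max(2)-im.min(2)<30)).astype(np.uint8)
m[:, :145]=0;m[:,195:]=0;m[:205]=0;m[255:]=0
pts=np.argwhere(m)[:,::-1].astype(np.float32);r=cv2.minAreaRect(pts);print(r)
for c in cv2.boxPoints(r): print(ray(t,*c,66).round(0))
s=env.state();print(s["eef_pos"],s["tcp_rot"],s["joints"])
```

```text
tray_lip 0.85 [ 504. -199.    0.] px [314. 203.]
tray_lip 0.54 [530.  32.  18.] px [276. 228.]
tray_grip 0.85 [ 462. -357.   40.] px [343. 178.]
tray_grip 0.31 [526. 304.  -3.] px [231. 282.]
block_1_mid 0.56 [529.  38.  19.] px [276. 229.]
tray_lip 0.82 [ 509. -192.    2.] px [322. 237.]
tray_grip 0.9 [ 465. -355.   42.] px [376. 249.]
block_1_mid 0.45 [523.  34.  24.] px [252. 232.]
tongs_pivot 0.78 [457. 454. 165.] px [108. 249.]
tongs_pivot 0.69 [426. 297. 118.] px [165. 260.]
tongs_pivot 0.66 [528. 303. 174.] px [161. 224.]
jaw_1 0.67 [408. 280.  12.] px [175. 268.]
jaw_1 0.62 [425. 435.  17.] px [126. 263.]
jaw_1 0.61 [526. 269.  28.] px [179. 231.]
jaw_2 0.67 [408. 280.  12.] px [175. 268.]
jaw_2 0.62 [425. 435.  17.] px [126. 263.]
jaw_2 0.61 [526. 269.  28.] px [179. 231.]
((168.37997436523438, 231.6599884033203), (18.667619705200195, 35.921024322509766), 81.8698959350586)
[540. 357.  66.]
[556. 246.  66.]
[498. 237.  66.]
[482. 347.  66.]
[ 466.31479111 -356.16152718  230.24441529] [-3.13830130e+00 -1.74583242e-03 -2.45763133e-01] [-0.76642365  0.4398279   1.6597114   0.0043123   1.04218022  1.04795784]
```

View pics/7.png

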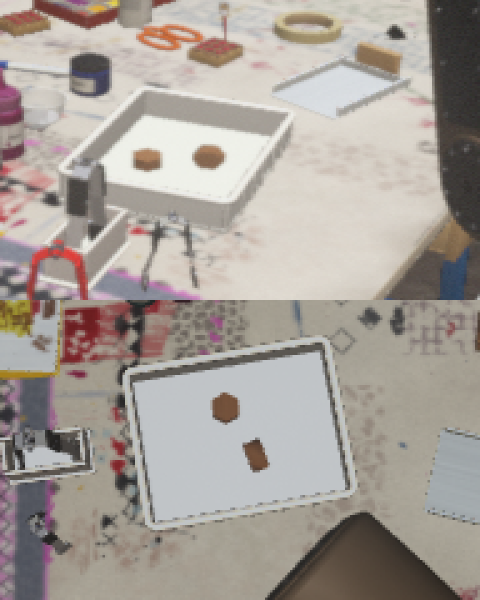

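Run:
```python
from h import *
plan([490,50,280],[np.pi,0,0.143],8)
plan([527,302,240],[np.pi,0,0.143],6,cur=([490,50,280],[np.pi,0,0.143]))
```

```text
dist 409.9 rot deg [ -0.2  -0.1 -22.3]
[-0.0379, -0.1999, -0.0243, -0.0001, -0.0001, -0.0155]
[-0.0281, -0.2015, -0.0243, -0.0001, -0.0001, -0.0155]
[-0.0183, -0.2027, -0.0244, -0.0001, -0.0001, -0.0155]
[-0.0085, -0.2033, -0.0245, -0.0001, -0.0001, -0.0155]
[0.0014, -0.2035, -0.0246, -0.0001, -0.0001, -0.0155]
[0.0113, -0.2031, -0.0246, -0.0001, -0.0001, -0.0155]
[0.0211, -0.2023, -0.0247, -0.0001, -0.0001, -0.0155]
[0.0309, -0.2011, -0.0248, -0.0001, -0.0001, -0.0155]
dist 257.8 rot deg [0. 0. 0.]
[0.0484, -0.1628, 0.0267, 0.0, 0.0, 0.0]
[0.0484, -0.1628, 0.0267, 0.0, 0.0, 0.0]
[0.0484, -0.1628, 0.0267, 0.0, 0.0, 0.0]
[0.0484, -0.1628, 0.0267, 0.0, 0.0, 0.0]
[0.0484, -0.1628, 0.0267, 0.0, 0.0, 0.0]
[0.0484, -0.1628, 0.0267, 0.0, 0.0, 0.0]
```

drive_tool(rows=[[[-0.038,-0.2,-0.024,0,0,-0.0155,0.8],[-0.028,-0.2,-0.024,0,0,-0.0155,0.8],[-0.018,-0.2,-0.024,0,0,-0.0155,0.8],[-0.008,-0.2,-0.024,0,0,-0.0155,0.8],[0.001,-0.2,-0.024,0,0,-0.0155,0.8]]])

```text
t: 13.22
eef_pos: [480.8, -103.5, 261.6]
tcp_rot: [-3.14, -0.003, -0.001]
ft_force: [0.8, 0.3, -0.2]
opening: 0.799
grip_force: 0.0
```

drive_tool(rows=[[[0.011,-0.2,-0.024,0,0,-0.0155,0.8],[0.021,-0.2,-0.024,0,0,-0.0155,0.8],[0.031,-0.2,-0.024,0,0,-0.0155,0.8],[0,0,0,0,0,0,0.8]]])

```text
t: 13.72
eef_pos: [489.5, 48.2, 280.0]
tcp_rot: [-3.14, -0.004, 0.148]
ft_force: [-0.8, 0.2, -0.1]
opening: 0.796
grip_force: 0.0
```

Run:
```python
from h import *
p=env.read_camera("wrist");t=env.read_camera("side")
find(["block_1_mid","tongs_pivot","basin","jaw_1"],p,3);print(np.array(p["pose"]).round(3).tolist(),p["camera_matrix"]);print(p.keys())
cv2.imwrite("pics/8.png",p["color"])
np.savez("w8.npz",c=p["color"],pose=p["pose"],K=p["camera_matrix"])
s=env.state();print(s["eef_pos"],s["tcp_rot"],s["joints"])
plan([527,302,240],[np.pi,0,0.143],6)
```

```text
block_1_mid 0.76 [520.  36.  20.] px [271. 147.]
tongs_pivot 0.92 [524. 295. 172.] px [-24. 113.]
tongs_pivot 0.74 [424. 296. 120.] px [ 26. 207.]
basin 0.61 [549.  60.   6.] px [257. 123.]
jaw_1 0.88 [488. 470.  18.] px [-48. 122.]
jaw_1 0.82 [529. 266.  26.] px [100. 114.]
jaw_1 0.78 [425. 440.  18.] px [-22. 171.]
[[0.148, 0.961, 0.233, 554.124], [-0.989, 0.145, 0.032, 57.179], [-0.003, -0.235, 0.972, 431.633], [0.0, 0.0, 0.0, 1.0]] [[297.31863964   0.         258.55312102]
 [  0.         297.31863964 191.23837566]
 [  0.           0.           1.        ]]
dict_keys(['color', 'camera_matrix', 'pose', 'shot'])
[489.5835613   44.52455892 279.62078641] [-3.14021015 -0.00321447  0.14199016] [-0.04477648  0.24959333  1.81522705  0.00222437  1.07387145  1.38296989]
dist 263.2 rot deg [-0.1 -0.2 -0.1]
[0.0489, -0.1664, 0.0268, -0.0001, -0.0002, -0.0001]
[0.0489, -0.1664, 0.0267, -0.0001, -0.0002, -0.0001]
[0.049, -0.1664, 0.0267, -0.0001, -0.0002, -0.0001]
[0.049, -0.1663, 0.0266, -0.0001, -0.0002, -0.0001]
[0.0491, -0.1663, 0.0265, -0.0001, -0.0002, -0.0001]
[0.0491, -0.1663, 0.0265, -0.0001, -0.0002, -0.0001]
```

View pics/8.png

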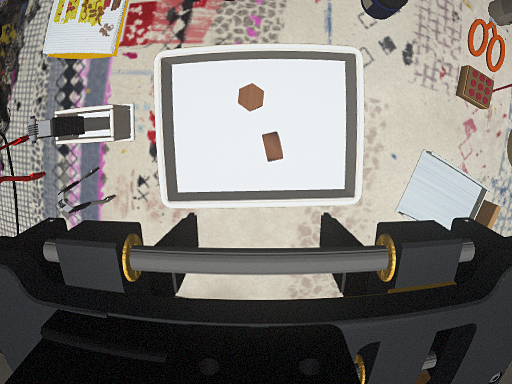

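```bash
cat >> h.py <<'E'
def fray(pose,K,u,v,z):
    x=(u-K[0,2])/K[0,0];y=(v-K[1,2])/K[1,1];r=np.hypot(x,y);s=np.sin(r)/max(r,1e-9)
    d=pose[:3,:3]@np.array([x*s,-y*s,-np.cos(r)]);o=pose[:3,3];return o+d*(z-o[2])/d[2]
def blocks(c,pose,K,roi,z=28):
    im=cv2.resize(c,None,fx=4,fy=4,interpolation=cv2.INTER_CUBIC)
    hsv=cv2.cvtColor(im,cv2.COLOR_BGR2HSV);m=((hsv[...,1]>90)&(hsv[...,2]<210)&((hsv[...,0]<20))).astype(np.uint8)
    mm=np.zeros_like(m);x0,y0,x1,y1=[4*k for k in roi];mm[y0:y1,x0:x1]=m[y0:y1,x0:x1]
    cs=[k for k in cv2.findContours(mm,cv2.RETR_EXTERNAL,cv2.CHAIN_APPROX_NONE)[0] if cv2.contourArea(k)>1500]
    for k in cs:
        w=np.array([fray(pose,K,(a+.5)/4-.5,(b+.5)/4-.5,z)[:2] for a,b in k[:,0]],np.float32)
        r=cv2.minAreaRect(w);cen=np.array(r[0]);
        M=cv2.moments(w.reshape(-1,1,2));cen2=np.array([M['m10'],M['m01']])/M['m00']
        # support width versus direction
        A=np.radians(np.arange(0,180,5));wd=[np.ptp(w@[np.cos(a),np.sin(a)]) for a in A]
        b=R.from_euler('z',-BY).apply(np.r_[cen2,0]-BC)[:2]
        print('cen',cen2.round(1),'basin',b.round(0));print(dict(zip(np.degrees(A).round().astype(int).tolist(),np.round(wd,1).tolist())))
E
python3 - <<'E'
from h import *
d=np.load("w8.npz");blocks(d["c"],d["pose"],d["K"],(185,70,345,185))
E
```

```text
cen [521.6  34.8] basin [-32. -15.]
{0: 37.3, 5: 37.2, 10: 36.9, 15: 36.7, 20: 36.9, 25: 38.3, 30: 39.4, 35: 40.2, 40: 40.7, 45: 40.9, 50: 40.9, 55: 40.5, 60: 40.0, 65: 39.2, 70: 38.1, 75: 36.8, 80: 35.1, 85: 33.2, 90: 31.0, 95: 28.6, 100: 26.0, 105: 23.8, 110: 21.9, 115: 22.5, 120: 24.4, 125: 26.2, 130: 28.2, 135: 30.2, 140: 31.9, 145: 33.4, 150: 34.7, 155: 35.7, 160: 36.5, 165: 36.9, 170: 37.1, 175: 37.1}
cen [584.6  73.7] basin [36. 13.]
{0: 37.7, 5: 37.7, 10: 37.5, 15: 37.1, 20: 36.3, 25: 35.3, 30: 34.0, 35: 34.1, 40: 35.3, 45: 36.2, 50: 37.0, 55: 37.6, 60: 37.9, 65: 37.9, 70: 37.6, 75: 37.1, 80: 36.3, 85: 35.1, 90: 33.8, 95: 33.2, 100: 34.2, 105: 35.3, 110: 36.2, 115: 36.7, 120: 37.0, 125: 36.9, 130: 36.6, 135: 36.1, 140: 35.2, 145: 34.3, 150: 33.3, 155: 33.4, 160: 34.7, 165: 35.8, 170: 36.7, 175: 37.3}
```

drive_tool(rows=[[[0.049,-0.16,0.025,0,0,0,0.8],[0.049,-0.16,0.025,0,0,0,0.8],[0.049,-0.16,0.025,0,0,0,0.8],[0.049,-0.16,0.025,0,0,0,0.8],[0.049,-0.16,0.025,0,0,0,0.8]]])

```text
t: 14.65
eef_pos: [522.2, 252.7, 248.7]
tcp_rot: [-3.14, -0.003, 0.142]
ft_force: [-0.2, -0.8, 0.9]
opening: 0.803
grip_force: 0.0
```

drive_tool(rows=[[[0.049,-0.16,0.025,0,0,0,0.8],[0,0,0,0,0,0,0.8]]])

```text
t: 14.9
eef_pos: [528.3, 294.9, 241.8]
tcp_rot: [-3.14, -0.002, 0.145]
ft_force: [-1.6, -0.1, -0.5]
opening: 0.798
grip_force: 0.0
```

Run:
```python
from h import *
p=env.read_camera("wrist");t=env.read_camera("side")
find(["tongs_pivot","holder","jaw_1"],p,2);find(["tongs_pivot"],t,3)
cv2.imwrite("pics/9.png",p["color"])
s=env.state();print(s["eef_pos"],s["tcp_rot"],s["joints"])
```

```text
tongs_pivot 0.97 [423. 297. 120.] px [242. 288.]
tongs_pivot 0.77 [522. 295. 173.] px [258. 213.]
holder 0.73 [524. 302.   1.] px [253. 172.]
holder 0.68 [586.  75.  26.] px [442. 153.]
jaw_1 0.78 [488. 470.  17.] px [120. 183.]
jaw_1 0.71 [449. 310.  12.] px [239. 226.]
tongs_pivot 0.7 [426. 297. 113.] px [265. 260.]
tongs_pivot 0.62 [457. 455. 163.] px [220. 275.]
tongs_pivot 0.58 [523. 300. 167.] px [233. 232.]
[528.29127563 292.59413315 243.26579372] [-3.14013632 -0.00395606  0.14230704] [3.96278582e-01 4.49937310e-01 1.60361239e+00 4.70330588e-04
 1.08384794e+00 1.82454578e+00]
```

View pics/9.png

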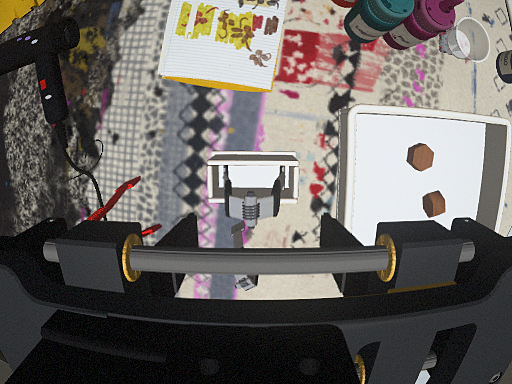

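drive_tool(rows=[[[-0.014,-0.026,0,0,0,0,0.8],[0,0,0.1,0,0,0,0.8],[0,0,0.15,0,0,0,0.8],[0,0,0.15,0,0,0,0.8],[0,0,0.05,0,0,0,0.8]]])

```text
t: 15.82
eef_pos: [523.2, 299.6, 128.8]
tcp_rot: [-3.141, -0.001, 0.144]
ft_force: [0.2, 0.6, -0.5]
opening: 0.803
grip_force: 0.0
```

drive_tool(rows=[[[0,0,0,0,0,0,0.6],[0,0,0,0,0,0,0.55],[0,0,0,0,0,0,0.55]]])

```text
t: 16.2
eef_pos: [524.4, 300.1, 131.6]
tcp_rot: [-3.14, -0.005, 0.144]
ft_force: [0.8, -0.4, -0.9]
opening: 0.57
grip_force: 0.0
```

Run:
```python
from h import *
p=env.read_camera("wrist");t=env.read_camera("side")
find(["tongs_pivot"],p,2);find(["tongs_pivot"],t,3)
cv2.imwrite("pics/10.png",np.hstack([cv2.resize(t["color"][190:310,180:300],(400,400),interpolation=3),cv2.resize(p["color"][130:290,180:340],(400,400),interpolation=3)]))
s=env.state();print(s["eef_pos"],s["tcp_rot"],s["ft_force"])
```

```text
tongs_pivot 0.78 [524. 291. 172.] px [280. 285.]
tongs_pivot 0.89 [456. 453. 164.] px [221. 274.]
tongs_pivot 0.78 [523. 301. 167.] px [232. 232.]
tongs_pivot 0.74 [427. 299. 112.] px [264. 260.]
[524.24204137 300.10390529 131.09750088] [-3.13961009 -0.00481541  0.14378949] [0.35854474 1.66104378 1.86336175]
```

View pics/10.png

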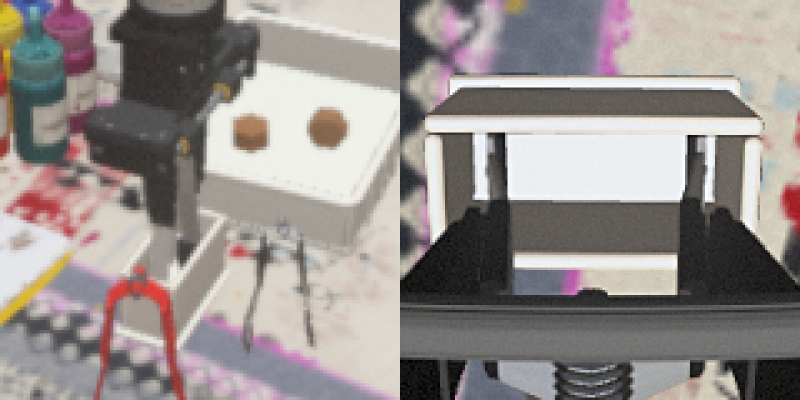

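drive_tool(rows=[[[0,0,0,0,0,0,0.5],[0,0,0,0,0,0,0.485],[0,0,0,0,0,0,0.48],[0,0,0,0,0,0,0.48]]])

```text
t: 16.9
eef_pos: [524.6, 300.0, 131.5]
tcp_rot: [-3.14, -0.006, 0.144]
ft_force: [-0.2, -1.2, 8.2]
opening: 0.483
grip_force: 11.6
```

drive_tool(rows=[[[0,0,0,0,0,0,0.475],[0,0,0,0,0,0,0.475]]])

```text
t: 17.15
eef_pos: [524.6, 299.9, 131.5]
tcp_rot: [-3.14, -0.006, 0.144]
ft_force: [-0.8, 0.4, 8.6]
opening: 0.478
grip_force: 12.0
```

drive_tool(rows=[[[0,0,-0.02,0,0,0,0.475],[0,0,-0.06,0,0,0,0.475],[0,0,-0.1,0,0,0,0.475],[0,0,-0.15,0,0,0,0.475],[0,0,-0.15,0,0,0,0.475]]])

```text
t: 17.77
eef_pos: [523.4, 299.5, 252.3]
tcp_rot: [-3.14, -0.004, 0.144]
ft_force: [0.4, 0.9, -2.0]
opening: 0.477
grip_force: 3.5
```

Run:
```python
from h import *
p=env.read_camera("wrist");t=env.read_camera("side")
find(["tongs_pivot","jaw_1"],p,2);find(["tongs_pivot","jaw_1"],t,3)
cv2.imwrite("pics/t.png",t["color"])
s=env.state();print(s["eef_pos"],s["tcp_rot"],s["ft_force"],s["grip_force"],s["opening"])
plan([584.5,73.7,250],[np.pi,0,0.093],5)
```

```text
tongs_pivot 0.74 [454. 451. 167.] px [ 73. 253.]
tongs_pivot 0.68 [523. 294. 295.] px [272. 286.]
jaw_1 0.9 [522. 322. 148.] px [233. 193.]
jaw_1 0.82 [484. 468.  16.] px [130. 181.]
tongs_pivot 0.82 [457. 456. 162.] px [220. 275.]
tongs_pivot 0.69 [521. 299. 297.] px [233. 189.]
tongs_pivot 0.51 [428. 298. 118.] px [264. 258.]
jaw_1 0.87 [530. 273. 144.] px [236. 233.]
jaw_1 0.71 [406. 278.  10.] px [273. 288.]
jaw_1 0.58 [489. 468.  17.] px [208. 318.]
[523.1438443  299.38605797 249.56714662] [-3.14060769e+00 -2.00993722e-03  1.43800537e-01] [ 1.13939229  0.39561936 -0.77853716] 3.5161904990673065 0.47442283409484126
dist 233.9 rot deg [-0.1 -0.1  2.9]
[0.0227, 0.1857, -0.0005, -0.0001, -0.0001, 0.0032]
[0.0246, 0.1855, -0.0005, -0.0001, -0.0001, 0.0032]
[0.0265, 0.1852, -0.0004, -0.0001, -0.0001, 0.0032]
[0.0284, 0.1849, -0.0004, -0.0001, -0.0001, 0.0032]
[0.0302, 0.1846, -0.0004, -0.0001, -0.0001, 0.0032]
```

drive_tool(rows=[[[0.022,0.12,0,0,0,0.006,0.475],[0.025,0.18,0,0,0,0.006,0.475],[0.028,0.19,0,0,0,0.006,0.475],[0.03,0.19,0,0,0,0.006,0.475],[0.03,0.16,0,0,0,0.005,0.475]]])

```text
t: 18.7
eef_pos: [578.9, 92.5, 248.9]
tcp_rot: [-3.14, -0.001, 0.052]
ft_force: [-0.0, 0.8, -0.4]
opening: 0.475
grip_force: 3.5
```

drive_tool(rows=[[[0.012,0.08,0,0,0,0.002,0.475],[0,0,0,0,0,0,0.475]]])

```text
t: 18.95
eef_pos: [583.0, 73.7, 249.4]
tcp_rot: [-3.14, -0.002, 0.045]
ft_force: [-0.1, 0.6, -0.9]
opening: 0.474
grip_force: 3.5
```

Run:
```python
from h import *
p=env.read_camera("wrist");t=env.read_camera("side")
find(["tongs_pivot","jaw_1","jaw_2","block_1_mid"],p,2);find(["jaw_1","block_1_mid"],t,2)
cv2.imwrite("pics/w11.png",p["color"]);cv2.imwrite("pics/s11.png",t["color"])
blocks(p["color"],np.array(p["pose"]),np.array(p["camera_matrix"]),(160,60,360,230))
s=env.state();print(s["eef_pos"],s["tcp_rot"],s["ft_force"],s["grip_force"],s["opening"])
plan([584.5,73.7,200],[np.pi,0,0.045],2)
```

```text
tongs_pivot 0.84 [584.  69. 293.] px [270. 284.]
jaw_1 0.96 [581.  50. 142.] px [285. 197.]
jaw_1 0.58 [583.  96. 144.] px [233. 194.]
jaw_2 0.96 [581.  50. 142.] px [285. 197.]
jaw_2 0.58 [583.  96. 144.] px [233. 194.]
block_1_mid 0.68 [523.  36.  24.] px [285. 217.]
jaw_1 0.97 [580.  95. 146.] px [254. 198.]
jaw_1 0.78 [490. 471.  19.] px [207. 318.]
block_1_mid 0.45 [527.  36.  18.] px [277. 229.]
cen [525.2  41.7] basin [-28.  -9.]
{0: 35.4, 5: 35.5, 10: 35.6, 15: 35.3, 20: 34.8, 25: 34.7, 30: 34.4, 35: 33.9, 40: 33.2, 45: 32.3, 50: 31.2, 55: 29.9, 60: 28.4, 65: 26.6, 70: 24.6, 75: 22.5, 80: 20.1, 85: 17.7, 90: 15.0, 95: 13.4, 100: 12.7, 105: 12.4, 110: 13.2, 115: 15.6, 120: 18.2, 125: 20.7, 130: 23.0, 135: 25.2, 140: 27.3, 145: 29.1, 150: 30.8, 155: 32.2, 160: 33.3, 165: 34.3, 170: 34.9, 175: 35.3}
cen [585.9  73.9] basin [38. 13.]
{0: 38.7, 5: 38.7, 10: 38.5, 15: 38.1, 20: 37.3, 25: 36.3, 30: 35.0, 35: 34.6, 40: 35.6, 45: 36.5, 50: 37.2, 55: 37.6, 60: 37.8, 65: 37.7, 70: 37.3, 75: 36.7, 80: 35.9, 85: 34.9, 90: 33.5, 95: 33.3, 100: 34.5, 105: 35.6, 110: 36.5, 115: 37.3, 120: 37.7, 125: 37.9, 130: 37.8, 135: 37.4, 140: 36.8, 145: 35.9, 150: 34.8, 155: 34.8, 160: 36.1, 165: 37.2, 170: 38.0, 175: 38.5}
cen [672.9 165. ] basin [139.  88.]
{0: 17.0, 5: 18.2, 10: 19.2, 15: 20.3, 20: 21.3, 25: 22.1, 30: 23.2, 35: 24.4, 40: 25.5, 45: 26.3, 50: 27.0, 55: 27.5, 60: 27.8, 65: 27.8, 70: 28.1, 75: 28.9, 80: 29.8, 85: 30.7, 90: 31.4, 95: 31.9, 100: 32.2, 105: 32.3, 110: 32.2, 115: 31.8, 120: 31.1, 125: 30.2, 130: 29.2, 135: 28.3, 140: 27.3, 145: 26.2, 150: 24.9, 155: 23.5, 160: 22.2, 165: 20.8, 170: 19.2, 175: 17.5}
[582.88665693  75.19019926 250.22625488] [-3.13980163 -0.00345921  0.04752038] [-0.65933076  0.42853096 -1.45307944] 3.514763228595257 0.4740187094112792
dist 50.3 rot deg [-0.1 -0.2  0.1]
[0.0027, 0.0033, 0.1005, -0.0003, -0.0006, 0.0004]
[0.0029, 0.0032, 0.1005, -0.0003, -0.0006, 0.0004]
```

drive_tool(rows=[[[0.012,0,0.06,0,0,0,0.475],[0,0,0.13,0,0,0,0.475],[0,0,0.13,0,0,0,0.475],[0,0,0.08,0,0,0,0.475],[0,0,0,0,0,0,0.475]]])

```text
t: 19.98
eef_pos: [585.6, 74.8, 148.2]
tcp_rot: [-3.14, 0.0, 0.046]
ft_force: [-0.1, -0.2, -1.8]
opening: 0.473
grip_force: 3.5
```

Run:
```python
from h import *
p=env.read_camera("wrist");t=env.read_camera("side")
find(["jaw_1","jaw_2","block_1_mid"],p,2);find(["jaw_1","block_1_mid"],t,2)
cv2.imwrite("pics/11.png",np.hstack([cv2.resize(t["color"][180:260,220:300],(400,400),interpolation=3),cv2.resize(p["color"][110:270,180:340],(400,400),interpolation=3)]))
s=env.state();print(s["eef_pos"],s["tcp_rot"],s["ft_force"],s["grip_force"],s["opening"])
```

```text
jaw_1 0.87 [586.  54.  40.] px [282. 194.]
jaw_1 0.61 [584.  98.  48.] px [232. 196.]
jaw_2 0.87 [586.  54.  40.] px [282. 194.]
jaw_2 0.61 [584.  98.  48.] px [232. 196.]
block_1_mid 0.53 [520.  34.  22.] px [296. 253.]
jaw_1 0.71 [585.  51.  34.] px [259. 221.]
jaw_1 0.68 [442. 313.   6.] px [255. 292.]
block_1_mid 0.69 [528.  38.  20.] px [276. 229.]
[586.60862135  74.83702465 150.91923146] [-3.13985144 -0.0047117   0.04641572] [-0.07129218  0.80026653 -2.41236479] 3.514777645468712 0.47366780523943863
```

View pics/11.png

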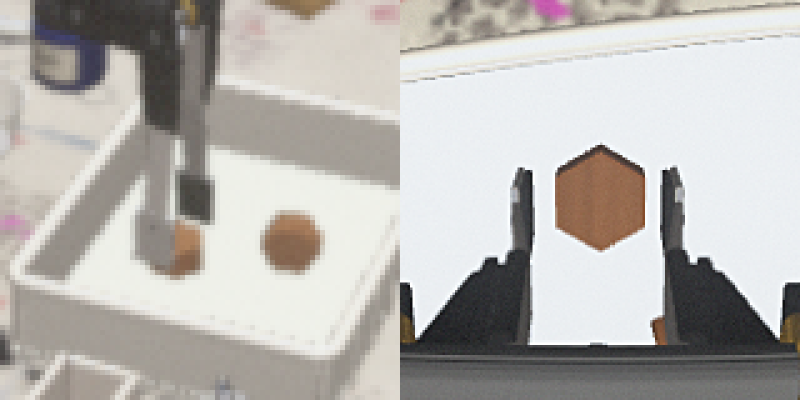

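drive_tool(rows=[[[0,0,0.05,0,0,0,0.475],[0,0,0.036,0,0,0,0.475],[0,0,0,0,0,0,0.475]]])

```text
t: 20.7
eef_pos: [586.4, 74.9, 127.9]
tcp_rot: [-3.14, -0.003, 0.046]
ft_force: [-0.1, 0.4, -1.7]
opening: 0.479
grip_force: 3.3
```

drive_tool(rows=[[[0,0,0,0,0,0,0.44],[0,0,0,0,0,0,0.42],[0,0,0,0,0,0,0.38],[0,0,0,0,0,0,0.2],[0,0,0,0,0,0,0.2]]])

```text
t: 21.32
eef_pos: [586.5, 74.8, 128.7]
tcp_rot: [-3.14, -0.004, 0.046]
ft_force: [-0.6, 0.5, -1.0]
opening: 0.418
grip_force: 30.0
```

drive_tool(rows=[[[0,0,-0.02,0,0,0,0.2],[0,0,-0.06,0,0,0,0.2],[0,0,-0.1,0,0,0,0.2],[0,0,-0.12,0,0,0,0.2],[-0.02,0,-0.12,0,0,0,0.2]]])

```text
t: 21.95
eef_pos: [581.2, 74.4, 235.8]
tcp_rot: [-3.14, -0.005, 0.046]
ft_force: [-0.1, -0.1, -1.0]
opening: 0.421
grip_force: 30.0
```

drive_tool(rows=[[[-0.04,0,-0.08,0,0,0,0.2],[-0.02,0,-0.03,0,0,0,0.2],[0,0,0,0,0,0,0.2],[0,0,0,0,0,0,0.2],[0,0,0,0,0,0,0.2]]])

```text
t: 22.58
eef_pos: [566.0, 73.7, 260.3]
tcp_rot: [-3.14, -0.002, 0.046]
ft_force: [-0.0, -0.5, -1.4]
opening: 0.417
grip_force: 30.0
```

Run:
```python
from h import *
p=env.read_camera("wrist");t=env.read_camera("side")
find(["jaw_1","block_1_mid"],p,3);find(["jaw_1","block_1_mid","tray_grip"],t,3)
s=env.state();print(s["eef_pos"],s["ft_force"],s["grip_force"],s["opening"],s["t"])
```

```text
jaw_1 0.89 [567.  57. 156.] px [278. 194.]
jaw_1 0.75 [565.  90. 158.] px [240. 195.]
jaw_1 0.65 [446. 308.  12.] px [ 93. 242.]
block_1_mid 0.61 [524.  36.  21.] px [285. 201.]
jaw_1 0.89 [487. 469.  18.] px [208. 318.]
jaw_1 0.77 [564.  91. 159.] px [259. 195.]
jaw_1 0.62 [567.  54. 152.] px [264. 192.]
block_1_mid 0.64 [530.  36.  16.] px [276. 229.]
tray_grip 0.62 [ 468. -353.   39.] px [341. 178.]
[566.06454299  73.64765675 261.05097399] [ 0.10368708  0.5920181  -2.2332593 ] 29.98286873102188 0.41976890480970697 22.925
```

Run:
```python
from h import *
t=env.read_camera("side")
for nm,w in(("held",[566,73,149]),("old place",[585,74,17]),("other",[524,36,25])):
    u,v=pix(t,w).astype(int);print(nm,(u,v),t["color"][v-2:v+4:2,u-6:u+7:3].tolist())
s=env.state();print(np.abs(s["qvel"]).max(),s["opening"])
```

```text
held (np.int64(261), np.int64(195)) [[[133, 139, 144], [124, 130, 135], [139, 145, 149], [92, 126, 171], [83, 103, 132]], [[128, 135, 140], [117, 121, 128], [122, 127, 133], [93, 127, 168], [79, 99, 124]], [[126, 132, 138], [122, 130, 135], [122, 126, 130], [71, 96, 127], [120, 134, 152]]]
old place (np.int64(254), np.int64(229)) [[[232, 239, 238], [233, 240, 239], [234, 240, 239], [232, 239, 237], [234, 240, 239]], [[232, 240, 238], [233, 239, 238], [233, 240, 238], [232, 239, 238], [234, 241, 240]], [[232, 240, 238], [232, 240, 238], [232, 239, 239], [232, 239, 238], [233, 240, 238]]]
other (np.int64(277), np.int64(227)) [[[232, 239, 237], [107, 130, 159], [96, 127, 168], [91, 124, 165], [189, 201, 211]], [[228, 235, 234], [87, 108, 142], [81, 105, 137], [88, 111, 145], [103, 127, 162]], [[226, 234, 233], [83, 105, 133], [81, 102, 133], [80, 103, 134], [106, 124, 151]]]
0.0016929279832588145 0.4166805987366908
```

The brown block shows between the jaws, its old place on the basin floor is white, and the other block is still in the basin.

```bash
python3 -c "
from cell import env
print(env.job_done())"
```

```text
the job is handed in; nothing more can be done
None
```

I handed the job in at about 23 s of the 58 s allowed: one block is held still in the tongs over the basin, its bottom about 75 mm above the rim, the other block lies in the basin, and the empty tray is back level on the table; the first tray set-down met 34 N at the wrist and I eased it off before releasing.

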